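# Grease the linear axis through its tilted button-head nipple

### The job

The braked linear axis on the bench is due for grease: take the push-type grease gun out of the tool stand, press its coupler squarely onto the tilted grease nipple on the carriage until it snaps home, and keep pushing the gun along the nipple's axis until it has taken up most of its spring stroke. Finish while still gripping the gun and holding it pressed in like that on the nipple, and leave the other things where they are.

Things in the scene. Friction and masses are not known exactly. Their poses are not given: they have to be found in the camera images.
- gun: Push-type grease gun, 0.4 to 0.6 kg, upright in a hole of the stand, coupler down. Aluminium barrel dia 42, length 115; below it a steel tube (dia 13, 30 showing) and a coupler sleeve (dia 30, 33 at the mouth). Origin: centre of the barrel's lower shoulder, resting on the stand's plate. Own z: from coupler to end cap (up at the start): barrel top z +115, coupler seat -40, mouth -52.5 (spring extended).
- coupler_seat (a point): Seat inside the coupler, on its axis, 12.5 above the mouth; axes as the gun's. Bore 18 wide, mouth flared to 23; four sprung balls in it click behind the nipple's head, which takes about 8 to 11 N. Home on the nipple, this point lies on nipple_tip; the balls first touch the head about 8 mm before home.
- coupler (a joint): Stroke of the gun, in m: how far the coupler has slid up towards the barrel against the gun's spring; 0 extended, 0.014 bottomed. The spring starts at 12 N and adds 0.5 N per mm (19 N bottomed), so the coupler snaps on before the stroke begins. It springs back when the push ends.
- nipple_foot (a point): Steel button-head grease nipple on the sloping face of the lubrication block at the carriage's robot-side edge. Hex base 17 wide, 6 high; neck dia 10; head dia 16, flat top dia 10. This point: centre of its foot on that face. Own z: its axis, out of the block, tilted 30 degrees from vertical (towards the robot when the linear axis is unturned); own y along the rails. Carriage braked.
- nipple_tip (a point): Centre of the flat top of the nipple's head, 20 along the nipple's z from nipple_foot; axes as nipple_foot's.
- axis: Linear axis, fixed to the bench: aluminium base 150 x 460 x 36 high, two rails along its own y, motor at the +y end (to y +305). The carriage plate (150 x 130, top 80 above the bench, with lubrication block and bracket up to 130) stands somewhere along the rails. Origin: centre of the base's underside.
- stand: Tool stand, fixed: black plate 235 x 80 x 12 with its top 75 above the bench on four posts. Three holes of diameter 35 in a row along its own x, at x = -75, 0 and +75. Origin: centre of its underside.
- oiler: Bystander in another hole of the stand: white plastic oiler with a needle spout, body diameter 34, 85 above the plate. Origin: centre of its shoulder on the plate.
- driver: Bystander in another hole of the stand: hex driver with black handle, diameter 28 (flange 41), 72 above the plate. Origin: centre of its shoulder on the plate.
- jar: Bystander: white jar with black lid, diameter 64, 66 high, standing on the robot's side of the axis. Origin: centre of its underside.
- spare_block: Bystander: spare steel bearing block, 40 x 78 x 28 high. Origin: centre of its underside.
- wrench: Bystander: spanner lying flat, 170 long along its own x, 8 high. Origin: its middle, on the bench.
- bearing: Bystander: ball bearing lying flat, diameter 42, 13 high. Origin: centre of its underside.
There are look-alikes about, which are no part of the job. Leave any purple look-alike of the gun alone.

How it is judged:
By the outcome, as a careful person would: the job done as asked, in the order asked, and still so for the second after the job is handed in, while the arm keeps its last pose, push and grip.
It also fails if it takes over 35 s, if anything falls off the work surface, if the arm or the gripper's body presses on something with over 40 N, if the wrist force passes 120 N, or if a joint passes its speed limit or range.

### The arm

A 6-joint arm with a two-finger parallel gripper is mounted at the origin on the work surface. World frame = base frame: x ahead of the robot, y to its left, z up, the work surface at z = 0. Lengths are in mm, angles in rad, forces in N, time in s.
With the tool pointing down it reaches from about 275 to 825 mm from the base axis. Payload 5.2 kg.
Tool frame: the origin (TCP) lies at the very end of the fingers, on their centre line; the grasp point (between the pads) lies 19 mm behind it; z points along the fingers, y is the direction in which the jaws open and shut (so a half turn about z gives the same grasp; the last joint's range is limited). The gripper opens to 93 mm and grips with 3 to 60 N. Pads are 15 mm wide; open, the fingers measure 128 mm over their backs; the gripper's body (75 mm by 188 mm) begins 65 mm behind the grasp point.
Start: joints at [-1.351, 0.259, 1.535, -0, 1.348, -0.203], TCP at [225.694, -501.565, 218.653] pointing down, gripper open.
Joint ranges: [-3.14, 3.14], [-0.91, 2.08], [0.19, 2.58], [-1.22, 4.36], [0.22, 2.71], [-3.12, 3.12]. Speed limits (rad/s): [2.57, 2.57, 3.14, 3.14, 3.14, 3.14].

### API

Orientations are given as [roll, pitch, yaw] about the fixed x, y, z axes, in that order (R = Rz(yaw) Ry(pitch) Rx(roll)).
In Python, from bench import robot gives the robot as it stands. The module is installed in compiled form; this text tells all that it offers. Calls block until the motion is done:
- robot.move_ptp(position, orientation): joint-space move of the TCP to a pose.
- robot.move_linear(position, ori=None, speed=150, f_stop=None): straight line of the TCP; ori=None keeps the orientation; speed is the mean speed in mm/s. With f_stop (N) it stops when the force on the tool has changed by that much, and returns True; else False.
- robot.move_j(angles): joint-space move.
- robot.move_gripper(opening): opening from 0.0 (shut) to 1.0 (fully open); the grip force is fixed at half the most; returns when the fingers have stopped.
- robot.sleep(seconds).
- robot.inverse_kinematics(position, orientation): joint angles nearest the present ones, or None.
- robot.get_image(name): name is "scene" or "top" or "wrist"; returns a dict with "img" (480x640x3 uint8, blue, green, red), "fovy" (degrees; the focal length in pixels is half the picture's height over the tangent of half this angle, whatever the lens; pixels are square), "cx", "cy" (the principal point, pixels), "eye" and "orientation" of the camera in the world. Camera axes: x right, y down, z forward; pixel columns grow to the right and rows downward; lengths in mm; the calibration is good to about 2 mm. A picture is of the moment at which its call begins. There is no depth.
A pose or a line that the arm cannot do raises robot.MotionError and nothing moves.
- robot.hand_in(): hands the job in, once; it reports no verdict.
Readings, each from a call of its own:
- robot.current_t(): time.
- robot.current_qpos(): joint angles.
- robot.current_joint_vel(): joint speeds.
- robot.current_joint_efforts(): joint torques, N m.
- robot.current_tcp_pos(): TCP position.
- robot.current_eef_rot(): TCP orientation.
- robot.current_contact_force(): force on the tool from outside, world axes, zero at the start.
- robot.current_ft_torque(): the same for the moment, N m.
- robot.current_gripper_width(): opening from 0.0 (shut) to 1.0 (fully open).
Only numpy, scipy, OpenCV 4.12 (cv2) and the standard library are available. Lean on these libraries where they do the work, as an engineer would, in place of code of your own. Each camera call takes 0.05 s, during which the arm holds its last target.

## Working session

There is one attempt and no reset: what is moved stays moved. The work goes in short steps, each a Python script; the robot and the scene stay as the last script left them, time stands still between calls to the robot, and variables do not carry over. Pictures are saved under pics/ and viewed, and the job is handed in when it is done.

```bash
mkdir -p pics; cat > h.py <<'E'
import numpy as np, cv2
from scipy.spatial.transform import Rotation as R
def cam(d):
    o=np.array(d["orientation"],float)
    M=o if o.shape==(3,3) else R.from_euler('xyz',o).as_matrix()
    f=240/np.tan(np.radians(d["fovy"])/2)
    return M,f,np.array(d["eye"],float)
def ray(d,u,v):
    M,f,e=cam(d); r=M@np.array([(u-d["cx"])/f,(v-d["cy"])/f,1]); return e,r/np.linalg.norm(r)
def onplane(d,u,v,z):
    e,r=ray(d,u,v); return e+r*(z-e[2])/r[2]
def proj(d,p):
    M,f,e=cam(d); q=M.T@(np.array(p,float)-e); return np.array([d["cx"]+f*q[0]/q[2],d["cy"]+f*q[1]/q[2]])
def tri(obs):
    A=np.zeros((3,3));b=np.zeros(3)
    for d,u,v in obs:
        e,r=ray(d,u,v);P=np.eye(3)-np.outer(r,r);A+=P;b+=P@e
    p=np.linalg.solve(A,b)
    return p,[np.round(proj(d,p)-[u,v],1) for d,u,v in obs]
E
python3 - <<'E'
from bench import robot
import cv2,pickle
D={}
for n in("scene","top","wrist"):
    d=robot.get_image(n);D[n]=d;cv2.imwrite(f"pics/{n}0.png",d["img"]);print(n,{k:v for k,v in d.items() if k!="img"})
pickle.dump(D,open("D0.pkl","wb"))
print(robot.current_t(),robot.current_eef_rot(),robot.current_contact_force())
E
```

```text
scene {'fovy': 50.04114367190769, 'cx': 309.971328726011, 'cy': 228.7471288474935, 'eye': array([1166.99704896, -421.2699776 ,  761.35495009]), 'orientation': array([-2.33143393, -0.02053988,  1.10661884])}
top {'fovy': 45.70416032196176, 'cx': 321.4455493582008, 'cy': 238.631959035266, 'eye': array([ 345.06660555, -146.98291953, 1197.64092731]), 'orientation': array([-2.94457191,  0.03048482, -1.59349738])}
wrist {'fovy': 64.68328754109261, 'cx': 320.14126419551945, 'cy': 237.0498227122027, 'eye': array([ 292.03730878, -471.18744436,  384.55115073]), 'orientation': array([ 2.87583050e+00,  1.55662965e-03, -1.14809857e+00])}
0.15 [-3.14018633e+00 -2.65996532e-04  4.22786728e-01] [-0.12199617  0.45068032  0.00305274]
```

View pics/scene0.png

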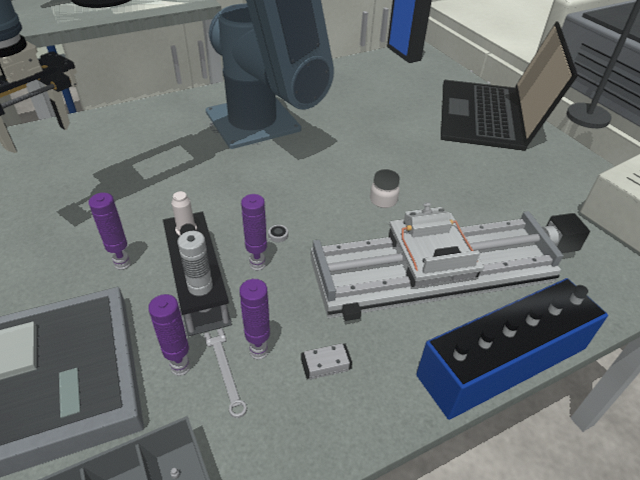

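View pics/top0.png

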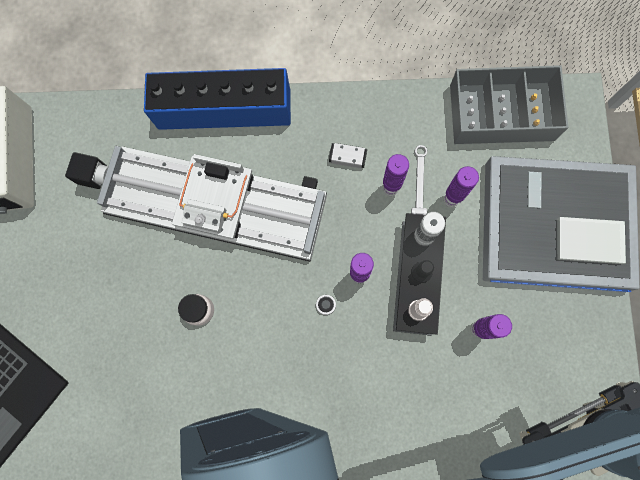

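View pics/wrist0.png

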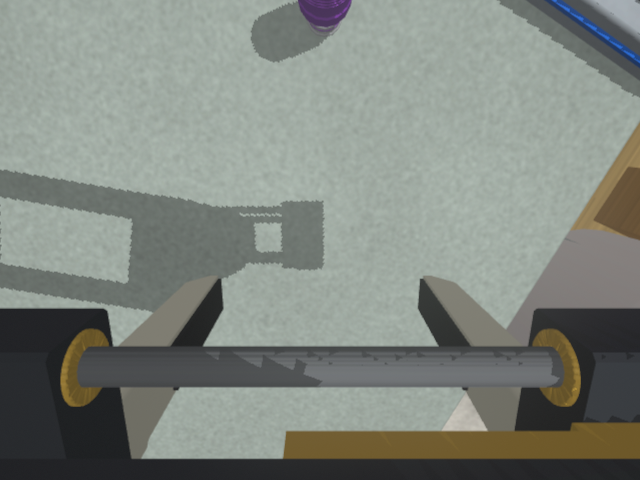

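```bash
python3 - <<'E'
import pickle,cv2,numpy as np
D=pickle.load(open("D0.pkl","rb"))
t=D["top"]["img"];s=D["scene"]["img"]
cv2.imwrite("pics/c1.png",np.hstack([cv2.resize(t[150:250,170:260],(396,440),interpolation=2),cv2.resize(s[190:290,385:475],(396,440),interpolation=2)]))
cv2.imwrite("pics/c2.png",np.hstack([cv2.resize(t[190:350,380:460],(280,560),interpolation=2),cv2.resize(s[180:340,150:250],(350,560),interpolation=2)]))
E
```

```text
(no output)
```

View pics/c1.png

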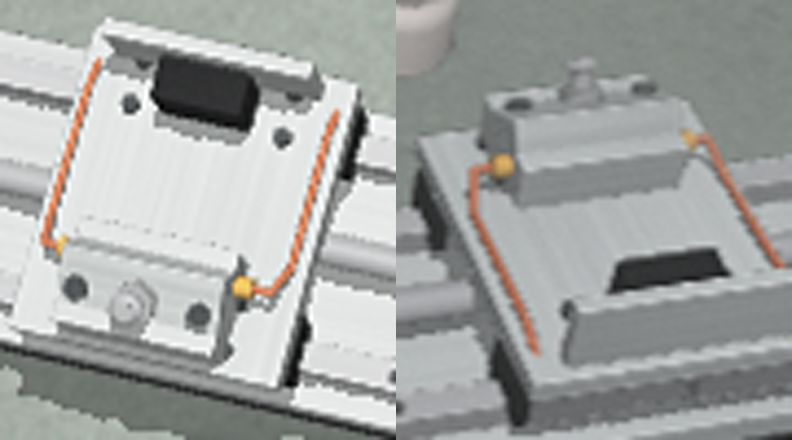

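View pics/c2.png

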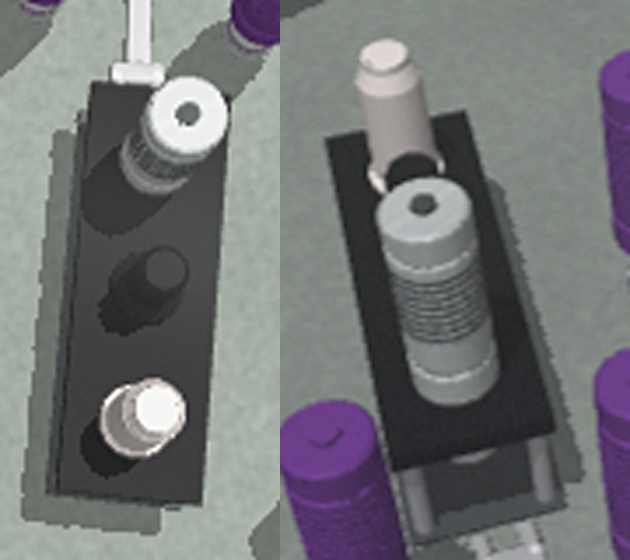

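```bash
python3 - <<'E'
import pickle,cv2,numpy as np
from h import *
D=pickle.load(open("D0.pkl","rb"));T,S=D["top"],D["scene"]
np.set_printoptions(precision=1,suppress=True)
print("gun cap",tri([(T,433.4,222.3),(S,191.1,238.3)]))
print(" on z190",onplane(T,433.4,222.3,190),onplane(S,191.1,238.3,190))
print("nip",tri([(T,199.1,219.3),(S,427.3,205.5)]))
# stand plate corners in top (black mask)
hsv=cv2.cvtColor(T["img"],cv2.COLOR_BGR2HSV)
for c in [(406.5,213.5),(445,212),(437.5,333),(396,331)]: print("stand",onplane(T,*c,75))
W=D["wrist"];
# axis base long edges / direction from carriage plate corners (z 80)
for c in [(194.5,154),(251,170.5),(233.5,239),(170,226)]: print("car",onplane(T,*c,80))
# purple silhouettes tops
m=cv2.inRange(hsv,(125,80,40),(150,255,255));n,l,st,ce=cv2.connectedComponentsWithStats(m)
for i in range(1,n):
  if st[i,4]>50: print("purple",ce[i],onplane(T,*ce[i],100))
# jar, axis base end
print("jar",onplane(T,193,308,66)); print("base ends",onplane(T,305,259,36),onplane(T,325,190,36),onplane(T,104,215,36),onplane(T,120,149,36))
E
```

```text
gun cap (array([ 572.1, -322. ,  188.1]), [array([-1.1, -0.2]), array([-1.3,  0.1])])
 on z190 [ 571.2 -323.5  190. ] [ 574.8 -320.5  190. ]
nip (array([607.8, 121.9, 119.5]), [array([-1.1, -0.6]), array([-1.3,  0.3])])
stand [ 616.8 -290.8   75. ]
stand [ 617.6 -368.2   75. ]
stand [ 377.4 -338.2   75. ]
stand [ 383.1 -258.4   75. ]
car [755.9 141.8  80. ]
car [716.2  23.9  80. ]
car [573.3  59.   80. ]
car [603.9 188.6  80. ]
purple [395.3 172.1] [ 696.7 -269.8  100. ]
purple [462.  184.1] [ 667.6 -400.6  100. ]
purple [360.9 266.9] [ 506.7 -194.   100. ]
purple [492.9 326.5] [ 386.3 -438.8  100. ]
jar [438.2 141.6  66. ]
base ends [535.8 -81.8  36. ] [ 682.5 -126.7   36. ] [642.3 343.8  36. ] [789.  316.5  36. ]
```

```bash
python3 - <<'E'
from bench import robot
import cv2,pickle,numpy as np
n=np.array([-.485,.121,.866])
print(robot.inverse_kinematics([608+78*n[0],122+78*n[1],119.5+78*n[2]],[np.pi,-np.pi/6,-.245]))
robot.move_ptp([573,-323,250],[np.pi,0,-.13])
D={}
for k in("wrist","top","scene"):
    d=robot.get_image(k);D[k]=d;cv2.imwrite(f"pics/{k}1.png",d["img"])
pickle.dump(D,open("D1.pkl","wb"))
print(robot.current_t(),robot.current_tcp_pos(),robot.current_eef_rot(),robot.current_qpos(),D["wrist"]["eye"],D["wrist"]["orientation"])
E
```

```text
[ 0.16095111  0.11926538  1.92434721 -0.33795705  0.63789601  2.2023127 ]
1.7583 [ 572.18216289 -324.07518762  250.02922707] [ 3.14141923e+00  1.57250878e-04 -1.31574218e-01] [-6.84508381e-01  4.39286022e-01  1.19826460e+00 -2.30680169e-04
  1.50408477e+00  1.01787753e+00] [ 644.65553226 -332.94694683  416.40216501] [ 2.87489420e+00 -3.91611082e-05 -1.70134865e+00]
```

View pics/wrist1.png

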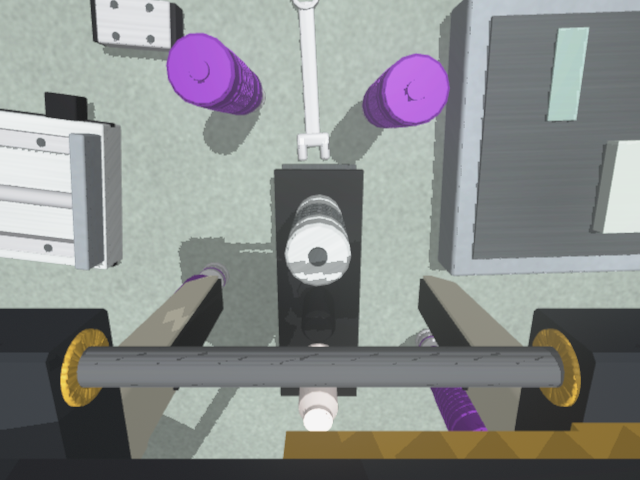

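```bash
python3 - <<'E'
import pickle,cv2,numpy as np
from h import *
np.set_printoptions(precision=1,suppress=True)
D=pickle.load(open("D1.pkl","rb"));W=D["wrist"];D0=pickle.load(open("D0.pkl","rb"))
im=W["img"];g=cv2.cvtColor(im,cv2.COLOR_BGR2GRAY)[225:290,275:365]
m=(g<140).astype(np.uint8);n,l,st,ce=cv2.connectedComponentsWithStats(m)
for i in range(1,n):
  if st[i,4]>60: print(st[i],ce[i]+[275,225])
print(onplane(W,318,257,190), tri([(W,318,257),(D0["top"],433.4,222.3),(D0["scene"],191.1,238.3)]))
for c in [(274.5,170),(363,169.5)]: print("plate corner",onplane(W,*c,75))
for c in [(283,390),(357,392)]: print("plate corner",onplane(W,*c,75))
# project the TCP axis
for p in [(572.2,-324.1,190)]: print(proj(W,p))
E
```

```text
[   0    0   87   65 2345] [317.2 262.3]
[ 33  22  19  20 284] [317.4 256.5]
[ 570.6 -321.9  190. ] (array([ 571.3, -321.9,  188.4]), [array([-0.1, -1.9]), array([-1.1,  0.1]), array([-1.4, -0.4])])
plate corner [ 618.8 -288.6   75. ]
plate corner [ 609.  -366.8   75. ]
plate corner [ 392.3 -260.5   75. ]
plate corner [ 379.7 -337.3   75. ]
[321.2 254.2]
```

```bash
python3 - <<'E'
from bench import robot
import cv2,pickle,numpy as np
np.set_printoptions(precision=2,suppress=True)
print(robot.current_tcp_pos())
robot.move_linear([571.6,-322.2,113],[np.pi,0,-.127],speed=120)
print(robot.current_tcp_pos(),robot.current_contact_force())
robot.move_gripper(0.0)
print(robot.current_tcp_pos(),robot.current_contact_force(),robot.current_gripper_width()*93,robot.current_t())
E
```

```text
[ 572.18 -324.08  250.03]
[ 572.13 -322.61  113.98] [-0.13  0.33  0.22]
[ 571.58 -322.05  112.97] [-0.64  0.21  1.17] 41.86744605829176 3.9
```

```bash
python3 - <<'E'
from bench import robot
import cv2,pickle,numpy as np
np.set_printoptions(precision=2,suppress=True)
robot.move_linear([571.6,-322.2,285],speed=130)
print(robot.current_gripper_width()*93,robot.current_contact_force())
n=np.array([-.485,.121,.866]); tip=np.array([607.8,121.9,119.5])
robot.move_ptp(tip+180*n,[np.pi,-np.pi/6,-.245])
robot.move_linear(tip+118*n,speed=120)
robot.sleep(.3)
D={}
for k in("wrist","top","scene"):
    d=robot.get_image(k);D[k]=d;cv2.imwrite(f"pics/{k}2.png",d["img"])
D["tcp"]=robot.current_tcp_pos();D["rot"]=robot.current_eef_rot()
pickle.dump(D,open("D2.pkl","wb"))
print(robot.current_t(),tip+118*n,D["tcp"],D["rot"],robot.current_contact_force(),robot.current_gripper_width()*93)
t=D["top"]["img"];s=D["scene"]["img"]
cv2.imwrite("pics/c3.png",np.hstack([cv2.resize(t[150:270,160:260],(400,480),interpolation=2),cv2.resize(s[130:250,370:470],(400,480),interpolation=2)]))
E
```

```text
41.8780654556299 [-1.34  0.78 -5.65]
8.2167 [550.57 136.18 221.69] [550.55 136.3  222.08] [-3.14 -0.52 -0.24] [ 0.24 -0.74 -6.28] 41.51997928815383
```

View pics/wrist2.png

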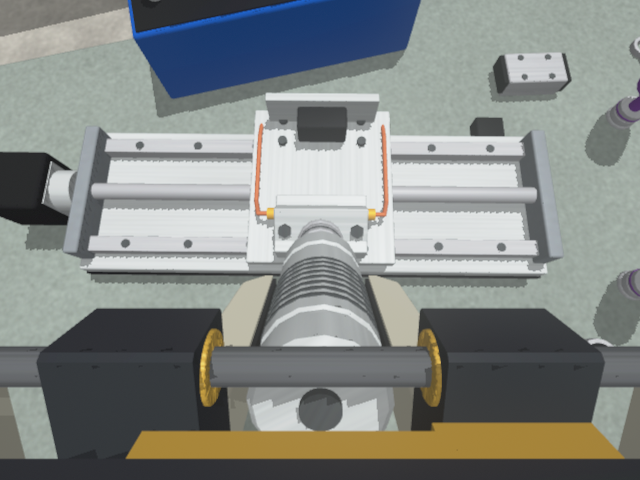

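View pics/c3.png

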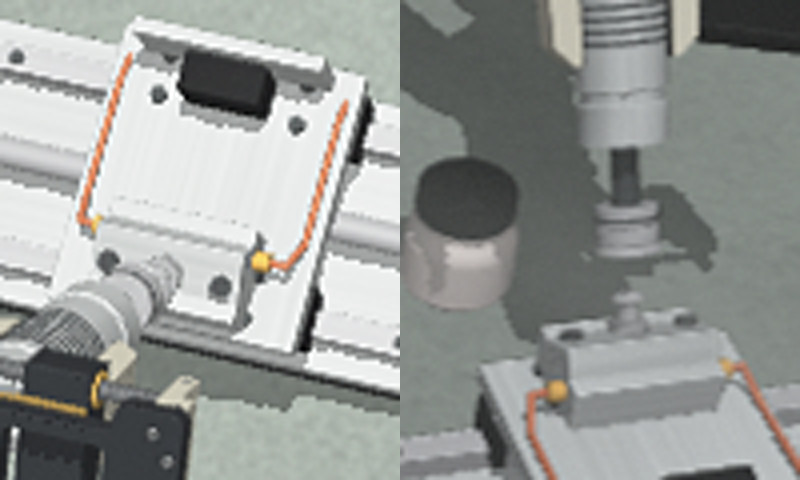

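View pics/scene2.png

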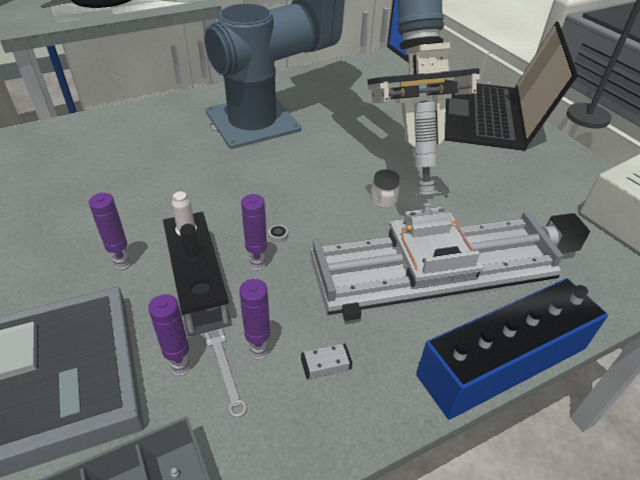

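```bash
python3 - <<'E'
import pickle,cv2,numpy as np
from h import *
np.set_printoptions(precision=2,suppress=True)
D=pickle.load(open("D2.pkl","rb"));D0=pickle.load(open("D0.pkl","rb"))
s=D["scene"]["img"];t0=D0["top"]["img"];w=D["wrist"]["img"];s0=D0["scene"]["img"]
a=cv2.resize(s[175:225,402:452],(500,500),interpolation=0)
b=cv2.resize(t0[205:235,185:215],(300,300),interpolation=0)
c=cv2.resize(s0[195:225,412:442],(300,300),interpolation=0)
cv2.imwrite("pics/c4.png",np.hstack([a,np.vstack([b,c])[:500]]))
Rt=R.from_euler('xyz',D["rot"]).as_matrix();z=Rt[:,2];tcp=np.array(D["tcp"])
print("z",z)
for nm,dd in(("seat",78),("mouth",90.5)):
  p=tcp+z*dd; print(nm,p,"scene",proj(D["scene"],p),"top",proj(D["top"],p),"wrist",proj(D["wrist"],p))
W=D["wrist"]
for l,h in (([(90,271),(545,273)],36),([(285,231),(357,231)],115),([(270,213),(374,213)],100)):
  p,q=[onplane(W,*c,h) for c in l]; d=p-q; print(p,q,"yaw",np.degrees(np.arctan2(-d[0],d[1])))
E
```

```text
z [ 0.49 -0.12 -0.87]
seat [588.43 126.86 154.56] scene [425.37 184.98] top [190.67 224.49] wrist [320.7  246.57]
mouth [594.5  125.34 143.73] scene [425.61 191.47] top [192.97 222.62] wrist [320.69 241.5 ]
[646.74 345.2   36.  ] [536.85 -86.33  36.  ] yaw -14.287254777110496
[616.67 148.85 115.  ] [602.87  93.65 115.  ] yaw -14.038177740843288
[639.56 158.04 100.  ] [618.31  73.09 100.  ] yaw -14.04056997906017
```

View pics/c4.png

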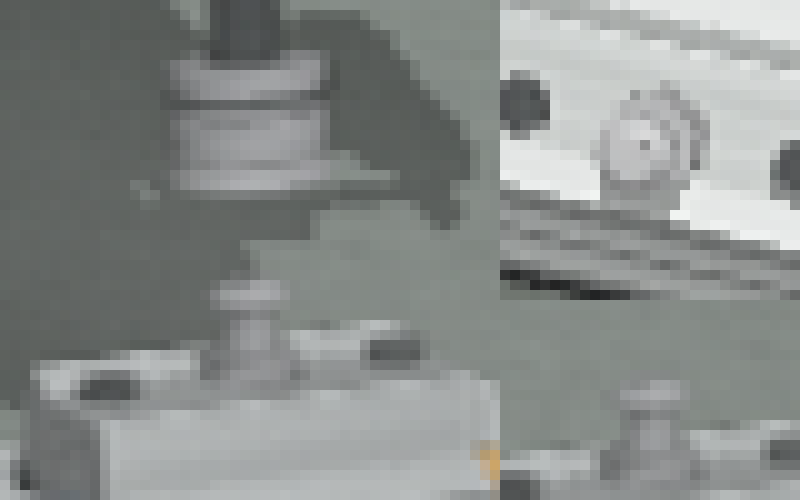

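```bash
python3 - <<'E'
import pickle,cv2,numpy as np
from h import *
np.set_printoptions(precision=2,suppress=True)
D=pickle.load(open("D2.pkl","rb"));D0=pickle.load(open("D0.pkl","rb"))
t=D["top"]["img"];w=D["wrist"]["img"]
a=cv2.resize(t[200:240,170:210],(480,480),interpolation=0)
b=cv2.resize(w[200:250,295:345],(300,300),interpolation=0)
cv2.imwrite("pics/c5.png",np.hstack([a,cv2.copyMakeBorder(b,0,180,0,0,0)]))
for S in ((426.6,203.4),(426.6,203.0),(426.6,204)):
  p,r=tri([(D0["top"],198.7,218.5),(D0["scene"],*S)]);print(p,r,proj(D["wrist"],p))
tip=np.array([607.8,121.9,119.5])
W=D["wrist"]; print(proj(W,tip),proj(W,(607,121.5,118)))
E
```

```text
[607.51 120.36 125.41] [array([-0.7, -0.4]), array([-0.8,  0.2])] [322.88 229.79]
[607.33 120.2  126.31] [array([-0.7, -0.4]), array([-0.8,  0.2])] [323.14 229.63]
[607.78 120.59 124.05] [array([-0.6, -0.3]), array([-0.7,  0.1])] [322.48 230.01]
[320.81 231.99] [321.56 233.34]
```

View pics/c5.png

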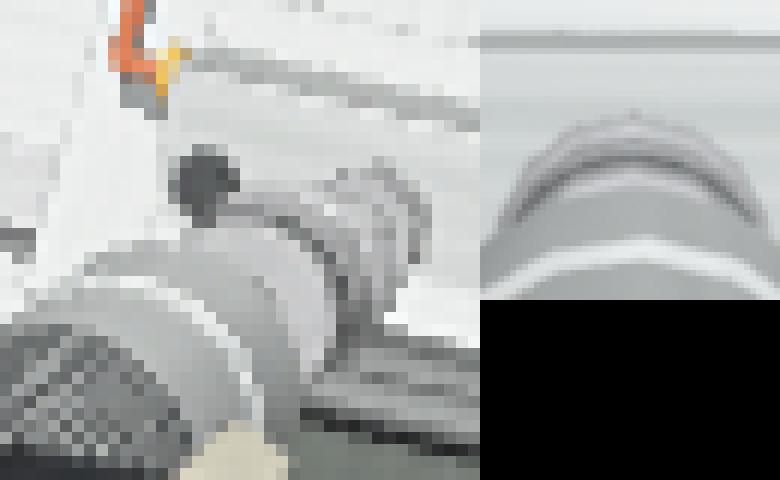

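```bash
python3 - <<'E'
from bench import robot
import cv2,pickle,numpy as np
np.set_printoptions(precision=2,suppress=True)
p0=np.array([550.57,136.18,221.69]); r=np.array([.243,.97,0]); b=np.array([-.97,.243,0])
V=[]
for i,p in enumerate([p0+35*b+50*r+[0,0,15],p0+35*b-50*r+[0,0,15]]):
    robot.move_linear(p,speed=120);robot.sleep(.25)
    d=robot.get_image("wrist");V.append(d);cv2.imwrite(f"pics/w3_{i}.png",d["img"])
pickle.dump(V,open("V.pkl","wb"));print(robot.current_t(),robot.current_tcp_pos())
cv2.imwrite("pics/c6.png",np.hstack([cv2.resize(v["img"],(400,300),interpolation=3) for v in V]))
E
```

```text
10.475 [504.47  96.65 236.54]
```

View pics/c6.png

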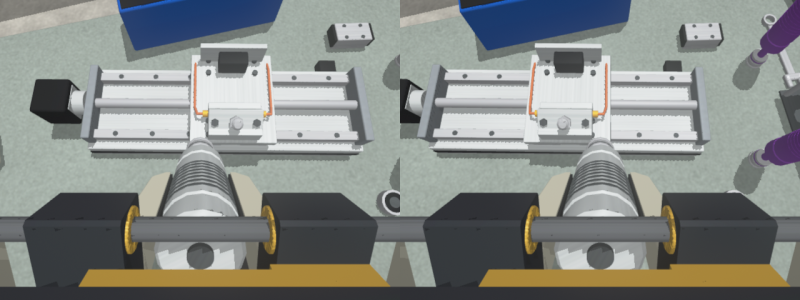

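Nipple is visible in both: about (376,200) in the first full image, (261,200) in the second. I'll zoom in.

```bash
python3 - <<'E'
import pickle,cv2,numpy as np
V=pickle.load(open("V.pkl","rb"))
c=[cv2.resize(V[0]["img"][180:220,355:395],(400,400),interpolation=0),cv2.resize(V[1]["img"][180:220,242:282],(400,400),interpolation=0)]
cv2.imwrite("pics/c7.png",np.hstack(c))
E
```

```text
(no output)
```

View pics/c7.png

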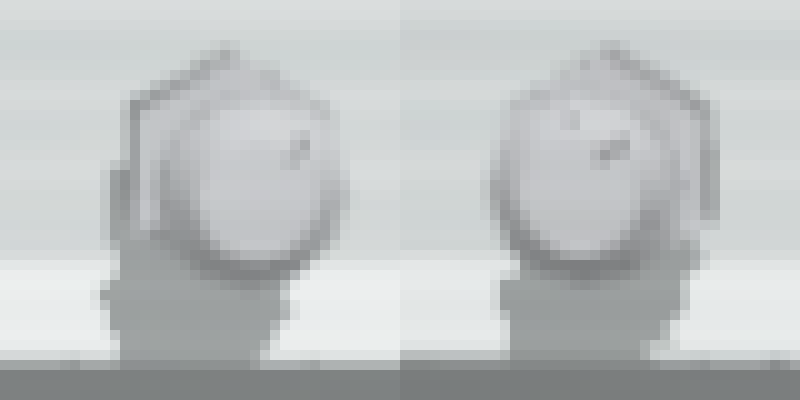

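```bash
python3 - <<'E'
import pickle,numpy as np
from h import *
np.set_printoptions(precision=2,suppress=True)
V=pickle.load(open("V.pkl","rb"));D0=pickle.load(open("D0.pkl","rb"));D=pickle.load(open("D2.pkl","rb"))
a=[(V[0],380.3,198.2),(V[1],259.4,198.2)]
tp=(D0["top"],198.7,218.5);sc=(D0["scene"],426.6,203.3)
for o in (a,a+[tp],a+[sc],a+[tp,sc]): print(*tri(o))
p=tri(a)[0]; z=R.from_euler('xyz',D["rot"]).as_matrix()[:,2]; t=np.array(D["tcp"])
n=-z; u=np.array([.84,-.21,.5]);r=np.array([.243,.97,0])
for q in(p,tri(a+[tp,sc])[0]):
  d=q-t; print("axial",-d@n,"u",d@u,"r",d@r)
for v in V: print(v["eye"])
E
```

```text
[603.43 123.39 126.34] [array([-0. ,  0.2]), array([-0. , -0.2])]
[607.35 122.04 117.42] [array([-1.4, -0.7]), array([ 2.3, -1. ]), array([-0.5,  0.7])]
[604.91 123.43 123.17] [array([-1.2, -0.1]), array([ 0.2, -0.4]), array([-0.5, -0.1])]
[605.77 122.35 122.85] [array([-0.2, -1.2]), array([ 1.3, -1.5]), array([-1.4,  0.8]), array([-0.7,  0.4])]
axial 110.13282699723327 u -0.7431856637604852 r 0.32046583563110614
axial 114.4112717836043 u -0.3071999685689093 r -0.1195806374464373
[509.56 197.57 417.29]
[485.17 101.7  417.44]
```

```bash
python3 - <<'E'
from bench import robot
import cv2,pickle,numpy as np
np.set_printoptions(precision=2,suppress=True)
n=np.array([-.4847,.1218,.8660]);n/=np.linalg.norm(n);u=np.array([.84,-.211,.5]);r=np.array([.244,.97,0])
ori=[np.pi,-np.pi/6,-.2462]
p0=np.array([550.57,136.18,221.69])-0.4*u
robot.move_linear(p0+8*n,ori,speed=120)
robot.move_linear(p0-20*n,ori,speed=60);robot.sleep(.2)
f0=np.array(robot.current_contact_force());print("t",robot.current_t(),"f0",f0)
np.save("st.npy",np.array([p0,n,f0,u,r]))
for s in range(22,46,2):
    robot.move_linear(p0-s*n,ori,speed=30);
    f=np.array(robot.current_contact_force())-f0;x=np.array(robot.current_tcp_pos())-p0
    print(s,"act",-x@n,"lat",x@u,x@r,"F n,u,r",f@n,f@u,f@r,np.round(robot.current_t(),2))
    if f@n>13 or abs(f@u)>8 or abs(f@r)>8: break
D={}
for k in("wrist","top","scene"):
    d=robot.get_image(k);D[k]=d;cv2.imwrite(f"pics/{k}4.png",d["img"])
s=D["scene"]["img"];cv2.imwrite("pics/c8.png",np.hstack([cv2.resize(s[140:230,387:467],(400,450),interpolation=0),cv2.resize(D["top"]["img"][190:260,160:222],(398,450),interpolation=0)]))
E
```

```text
t 11.9333 f0 [ 0.28  0.52 -6.13]
22 act 22.000291018254224 lat -0.09800572621341175 0.005452634122155064 F n,u,r 1.2173865604008485 0.3545091303354998 -1.1898731427482638 12.18
24 act 24.185382527226203 lat -0.594151569185799 -0.07509801845838449 F n,u,r 1.2377571417943072 -0.4885418120087508 -0.01155189163978548 12.43
26 act 26.053039386658718 lat -0.05563754740144766 0.011017734416514649 F n,u,r 3.146008497358238 -0.8593944146006336 -0.1392374604356488 12.68
28 act 28.48068991417174 lat -0.2063347462641918 -0.03964801628918227 F n,u,r -0.801219453273699 0.6003775148710857 -1.165511555841701 12.93
30 act 30.645809683472354 lat -0.5718312029649191 -0.23652388231459365 F n,u,r -5.5736975319971105 0.01892365582528166 0.585098632509723 13.18
32 act 31.89123936267085 lat -0.03945716261625698 -0.02828036461825596 F n,u,r 2.1519709905451925 -1.6375962908364685 -0.15761426485478752 13.43
34 act 32.9565877476721 lat 0.1388239006432972 -0.024581438238800785 F n,u,r 14.174309195768629 -2.9611120202570795 -2.8890474708901595 13.68
```

View pics/c8.png

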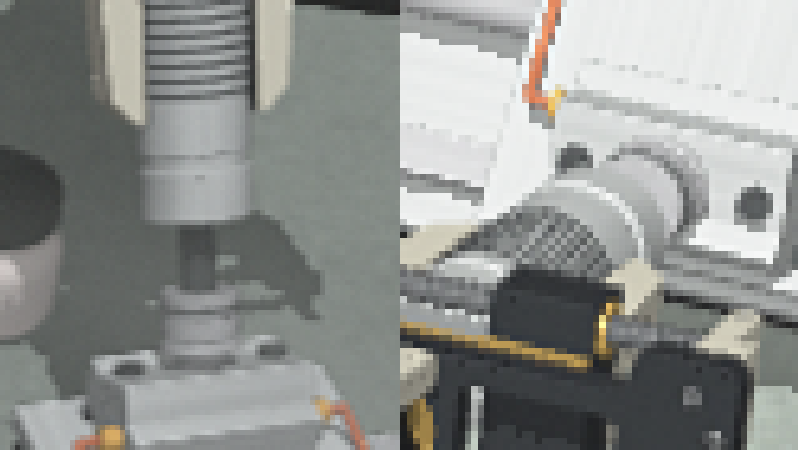

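```bash
python3 - <<'E'
from bench import robot
import cv2,pickle,numpy as np
np.set_printoptions(precision=2,suppress=True)
p0,n,f0,u,r=np.load("st.npy");ori=[np.pi,-np.pi/6,-.2462]
for s in (36,38,40,42,43,44,45):
    robot.move_linear(p0-s*n,ori,speed=25);robot.sleep(.15)
    f=np.array(robot.current_contact_force())-f0;x=np.array(robot.current_tcp_pos())-p0
    print(s,"act %.2f lat %.2f %.2f F %.1f %.1f %.1f"%(-x@n,x@u,x@r,f@n,f@u,f@r),robot.current_gripper_width()*93,np.round(robot.current_t(),2))
    if f@n>20.5 or abs(f@u)>15 or abs(f@r)>15: break
D={}
for k in("top","scene"):
    d=robot.get_image(k);D[k]=d;cv2.imwrite(f"pics/{k}5.png",d["img"])
s=D["scene"]["img"];cv2.imwrite("pics/c9.png",np.hstack([cv2.resize(s[140:230,387:467],(400,450),interpolation=0),cv2.resize(D["top"]["img"][190:260,160:222],(398,450),interpolation=0)]))
E
```

```text
36 act 34.69 lat 0.17 0.01 F 15.3 -2.9 -1.5 41.79379611673254 14.23
38 act 36.61 lat 0.14 0.01 F 15.8 -4.2 -2.1 41.99263267983437 14.63
40 act 38.52 lat 0.15 0.03 F 16.7 -3.7 -2.5 41.43350743440144 15.03
42 act 40.47 lat 0.14 0.00 F 17.9 -3.7 -2.8 41.607941436709986 15.43
43 act 41.38 lat 0.16 0.02 F 17.6 -4.1 -1.9 41.70446535463811 15.83
44 act 42.38 lat 0.12 0.02 F 18.6 -3.8 -1.7 41.745885054604635 16.23
45 act 43.31 lat 0.17 -0.01 F 19.6 -4.7 -1.4 41.88861560057909 16.63
```

View pics/c9.png

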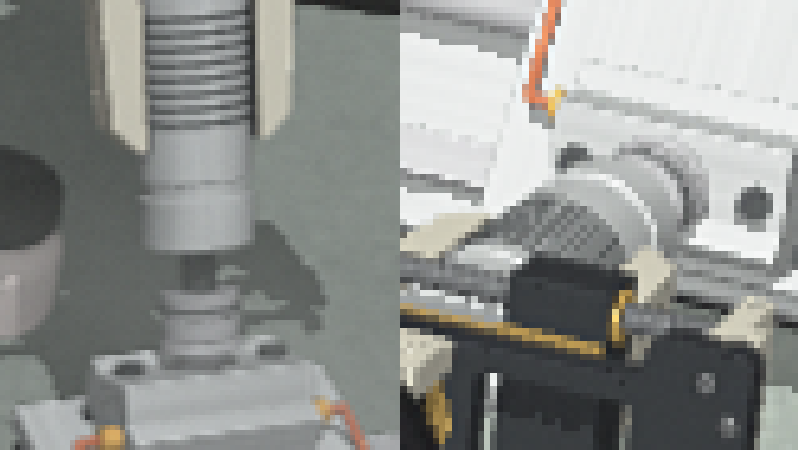

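```bash
python3 - <<'E'
from bench import robot
import cv2,numpy as np
p0,n,f0,u,r=np.load("st.npy");ori=[np.pi,-np.pi/6,-.2462]
robot.move_linear(p0-46*n,ori,speed=25)
for i in range(4):
    robot.sleep(.3)
    f=np.array(robot.current_contact_force())-f0;x=np.array(robot.current_tcp_pos())-p0
    print("act %.2f lat %.2f %.2f F %.1f %.1f %.1f"%(-x@n,x@u,x@r,f@n,f@u,f@r),robot.current_gripper_width()*93,robot.current_t(),robot.current_eef_rot())
d=robot.get_image("scene");cv2.imwrite("pics/scene6.png",d["img"])
E
```

```text
act 44.26 lat 0.16 0.03 F 20.3 -4.3 -2.3 41.54105475502111 17.2833 [-3.14150524 -0.52450587 -0.24621284]
act 44.26 lat 0.16 0.03 F 19.4 -3.4 -1.8 41.71912727381988 17.5833 [-3.14151614 -0.52448907 -0.24622005]
act 44.24 lat 0.17 0.00 F 20.3 -3.8 -1.5 41.753380933809844 17.8833 [-3.14150871 -0.52451785 -0.24624791]
act 44.25 lat 0.18 0.02 F 19.7 -4.3 -2.2 41.91035645948853 18.1833 [-3.14152128 -0.52451846 -0.24619445]
```

View pics/scene6.png

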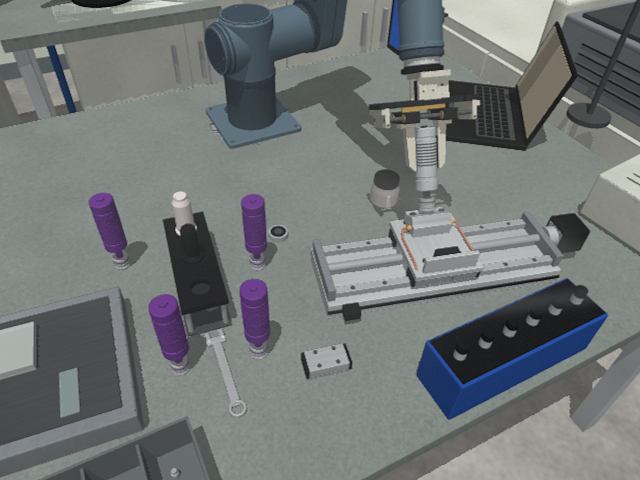

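Stable with about 12 mm of stroke and no sign of bottoming. All the other things are where they were, so I'm handing in.

```bash
python3 -c "
from bench import robot
print(robot.hand_in(),robot.current_t())"
```

```text
the job is handed in; nothing more can be done
the job is handed in; nothing more can be done
```

I took the silver grease gun out of the stand and pressed its coupler squarely onto the tilted nipple. The job was handed in at about 18.2 s, with the gun still gripped and pressed in.

- **Snap:** While advancing, the axial force dipped to −5.6 N and then rose to about 14 N. I read that as the balls clicking behind the head before the stroke began.
- **Stroke:** It is about 12 of 14 mm, judged from TCP travel; I did not measure the coupler itself. The force rose at the spring's 0.5 N/mm with no sign of bottoming.
- **Last readings:** Over 0.9 s the axial push was steady at about 20 N, sideways force was 5 N or less, and TCP offset across the axis was under 0.2 mm. The gripper opening stayed at about 41.7 mm. The pictures showed no visible slip in the grip, and the other things looked where they were.

Two checks disagreed:
- **Force:** It reads about 2 N above the nominal spring force, the same at the start and end of the stroke, which I put down to offset or friction.
- **Nipple tip:** Its height differed by up to 9 mm between camera combinations (117 to 126 mm). That was mostly along the push axis; across it the estimates agreed to within 1 mm, so I used force to find the seat.

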